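# Turn a tub lid over on the chute and latch it in the lid slide

## Task

The steel tub lid lies open side up on the upper deck of the turn-over chute. Without picking it up, push it square through the mouth and over the brow so that it drops down the ramp onto its leading edge, tip it over so that it lands open side down on the lower bed, then slide it under the keepers and press it gently against the sprung buffer until the catch springs up behind it and holds it there. Leave the loose bottle, the white roll and the brush where they are.

Things in the scene. Friction and masses are not known exactly. Their poses are not given: they have to be found in the camera images.
- lid_center (a point): Centre of the loose pressed-steel tub lid, half-way up. A shallow rectangular pan, 100 mm along its x, 84 along its y, 17 high, corner radius 14, plate and rim 3 thick, about 0.17 kg. Its z points to its open (hollow) side: up at the start, down at the end. Starts on the upper deck, its x within 0.35 rad of the chute's x.
- chute: Fixed turn-over chute of steel sheet and grey plastic, 400 mm long. Origin on the table under the middle of the brow (edge between deck and ramp); its x is the way the lid travels (away from the robot), y to the left of it, z up. 'At x' below is along this x in mm. Upper deck from x -158 to 0, 160 wide, top 72 above the table. The ramp falls from the brow to x 36 at 57 degrees.
- chute_brow (a point): Middle of the brow, 72 mm above the table. Two round-bar guides stand on the deck, tops 14 mm above it: 143 mm apart from x -62 to -47, closing to 90 mm apart from x -8 to the brow. Deck and ramp are open in the middle, a finger notch 60 mm wide from x -22 to the trough. The lid tips over the brow once its centre is past it, and slides down the ramp by itself.
- trough (a point): Middle of the trough floor at the ramp's foot, 16 mm above the table, from x 36 to 53. The lid comes to stand here on its leading edge, leaning back on the ramp at about 57 degrees, its upper edge near x -18 and 28 mm above the deck. Pushed forward at its upper part some 15 degrees past upright, it falls open side down onto the bed.
- chute_bed (a point): Middle of the start of the lower bed at x 53, on its top, 24 mm above the table. Bed from x 53 to 212 between cheeks and rails 90 mm apart, rail tops 21 above it. Keepers: strips 21 above the bed from x 171 to 213, 9 in from each rail. The lid lands with its rear edge at x 36 to 53 or a little on and slides some 40 mm; fingers reach behind that edge through the notch in the ramp.
- catch (a joint): Non-return catch in the middle of the bed: sprung steel tongue 18 mm wide, hinged at x 62, rising to 5 mm above the bed at its upright tip face at x 86. 0 rad = up, about 0.25 = level with the bed. The lid's rear rim rides over it with under 1 N; it springs up once the lid's rear edge has passed x 86 (unless a finger keeps it down) and holds the lid, whose centre is then at x 136.
- buffer (a joint): Rubber-faced sprung buffer at the bed's far end, 46 mm wide, its middle 7.5 mm above the bed. 0 = free, face at x 180; grows in m as it is pressed in; 1.6 N to start it, then 0.4 N per mm; hard end at 9.5 mm. In by 6 mm (about 4 N) when the lid reaches the catch; a push of 6 to 12 N takes the lid a little past it, and on release the buffer presses it back against the catch.
- bottle: Loose filled bottle, 54 mm across, 166 mm tall, upright, to be left alone; origin under its centre.
- roll: Loose small white roll of labels, 68 mm across, 46 mm high, upright, to be left alone; origin under its centre.
- brush: Loose brush 191 x 48 x 14 mm, to be left alone; origin under its centre.

How it is judged (in metres and radians):
On the way, in this order (a step that is already met when the one before it is completed fails the run):
1. the lid is on edge at the foot of the ramp: its leading edge down in the trough, its face steep (angle between lid_center's own z axis and vertical between 0.8 and 2 rad and x of lid_center in the frame of chute between 0 and 0.08 m and z of lid_center in the frame of chute below 0.08 m).
2. the lid lies open side down on the lower bed (angle between lid_center's own z axis and vertical above 3 rad and x of lid_center in the frame of chute above 0.07 m and z of lid_center in the frame of chute below 0.041 m), for 0.1 s.
At the end, for the whole second after the job is handed in: The lid lies flat, open side down, under the keepers, its centre 133.5 to 141.5 mm along the chute's x and within 0.1 rad of straight; the catch has sprung up behind it (under 0.08 rad) and the buffer is held in by at least 3 mm (angle between lid_center's own z axis and vertical above 3.05 rad and x of lid_center in the frame of chute between 0.1335 and 0.1415 m and z of lid_center in the frame of chute between 0.0285 and 0.0365 m and angle between the x axis of lid_center and the x axis of chute, either way round below 0.1 rad and value of joint catch below 0.08 rad and value of joint buffer above 0.003 m); the robot touches nothing.
It fails at once if the lid is lifted more than 35 mm above where it lay on the deck (z of lid_center in the frame of chute above 0.1155 m).
It fails at once if the buffer is rammed with more than 30 N (contact force between lid and buffer above 30 N).
It fails at once if the bottle is moved 30 mm (distance of bottle from where it was at the start of the episode above 0.03 m).
It fails at once if the white roll is moved 30 mm (distance of roll from where it was at the start of the episode above 0.03 m).
It fails at once if the brush is moved 30 mm (distance of brush from where it was at the start of the episode above 0.03 m).
It also fails if it takes over 64 s, if anything falls off the work surface, if the arm or the gripper's body presses on something with over 40 N, if the wrist force passes 120 N, or if a joint passes its speed limit or range.

## Robot

A 7-joint arm with a two-finger parallel gripper is mounted at the origin on a cart in front of the work surface, level with it; the furniture and walls round the work are solid. World frame = base frame: x ahead of the robot, y to its left, z up, the work surface at z = 0. Lengths are in m, angles in degrees, forces in N, time in s.
With the tool pointing down it reaches from about 0.425 to 0.875 m from the base axis. Payload 4.7 kg.
Tool frame: the origin (TCP) lies on the front face of the gripper's body, between the roots of the fingers; the fingertips stand 70 mm ahead of it and the grasp point (between the pads) lies 51 mm ahead of it; z points along the fingers, y is the direction in which the jaws open and shut (so a half turn about z gives the same grasp; the last joint's range is limited). The gripper opens to 87 mm and grips with 3 to 60 N. Pads are 19 mm wide; open, the fingers measure 117 mm over their backs; the gripper's body (75 mm by 190 mm) begins 51 mm behind the grasp point.
Start: joints at [-64.624, 18.392, -4.016, 83.108, 1.295, 78.541, -3.26], TCP at [0.27, 0.591, 0.292] pointing down, gripper open.
Joint ranges: [-163.93, 163.93], [-17.29, 119.83], [-79.2, 71.16], [3.27, 140.29], [-89.18, 269.18], [5.43, 117.66], [-154.24, 154.24]. Speed limits (degrees/s): [147.25, 147.25, 180, 180, 180, 180, 180].

## Interface

Orientations are given as [roll, pitch, yaw] about the fixed x, y, z axes, in that order (R = Rz(yaw) Ry(pitch) Rx(roll)).
In Python, from cell import env gives the robot as it stands.
- The arm moves only by the tool drive_tool, never from a script. Its argument "commands" is a list of rows, each a list of 7 numbers: the shift along the tool's x, y, z in cm, then the turn, a rotation vector about the tool's x, y, z in degrees, then the opening, from 0 (shut) to 1 (fully open). In form: [[tx, ty, tz, rx, ry, rz, hand], ...]. A call has 1 to 20 rows; each row shifts and turns the commanded pose from where the row before left it, along the tool's axes as they then stand; what a row does not reach is not made up. A row lasts 1/12 s, in which the tool goes at most 41.7 mm and 7.16 degrees, less where a joint would pass 70% of its speed; a pose out of reach is approached as far as the arm can. A call is refused whole if a number of a shift passes 4.17 or a number of a turn 7.16, either way. A call with a gripper value outside its range is refused whole. The fingers move at their own pace and stop on an object; "force" is the grip in N (left out, the last holds). Time passes only in rows, so rows that do not move let the fingers close. It gives the time, the measured TCP pose, the force and the opening at its end, in the units of the state.
- env.get_obs(): the state, without advancing time (a new reading comes with each control period).
- env.read_camera(name): name is "scene" or "top" or "wrist"; returns a dict with "img" (400x640x3 uint8, blue, green, red), "mtx" (3x3 intrinsics, pixels), "pose" (4x4, takes a point from camera to world coordinates). Camera axes: x right, y down, z forward; pixel columns grow to the right and rows downward; lengths in m; the calibration is good to about 2 mm. A picture is of the moment at which its call begins. There is no depth.
- env.sign_off(): hands the job in, once; it reports no verdict.
The state is a dict: "time_s": time; "qpos": joint angles; "joint_velocities": joint speeds; "effort": joint torques, N m; "tool_pos": TCP position; "tool_rot": TCP orientation; "force": force on the tool from outside, world axes, zero at the start; "wrist_torque": the same for the moment, N m; "grip_width": finger opening in m.
Only numpy, scipy, OpenCV 4.12 (cv2) and the standard library are available. Lean on these libraries where they do the work, as an engineer would, in place of code of your own. Each camera call takes 0.05 s, during which the arm holds its last target.

## Working session

There is one attempt and no reset: what is moved stays moved. The work goes in short steps, Python scripts to look and compute and a tool call to move; the robot and the scene stay as the last step left them, time stands still between calls to the robot, and variables do not carry over. Pictures are saved under pics/ and viewed, and the job is handed in when it is done.

Besides the shell and the picture viewer there is one more tool, called after "Request:" in YAML: its name, and indented under it one key for each argument. drive_tool: Moves the arm, as the interface text tells. Its arguments: {"type":"object","properties":{"commands":{"type":"array"},"force":{"type":"number"}},"required":["commands"]}

```bash
mkdir -p pics; ls; python3 - <<'E'
from cell import env
import cv2,numpy as np
o=env.get_obs()
for k in o: print(k,np.round(o[k],4))
for n in ["scene","top","wrist"]:
    c=env.read_camera(n); cv2.imwrite(f"pics/{n}0.png",c["img"]); print(n,np.round(c["mtx"],1).tolist(),np.round(c["pose"],3).tolist())
E
```

```text
pics
time_s 0.0
qpos [-64.6219  18.4391  -4.0136  83.1744   1.2961  78.5399  -3.2625]
joint_velocities [-0.0603  0.0514 -0.0052  0.0163  0.0867  0.0093  0.011 ]
effort [-5.00000e-04 -4.91279e+01 -4.04000e-01 -3.12537e+01 -6.37000e-02
  4.35000e-02  2.00000e-04]
tool_pos [0.2702 0.5907 0.2912]
tool_rot [-1.798918e+02  7.400000e-03  1.554275e+02]
force [ 0.4246 -0.2368  0.2162]
wrist_torque [ 0.0115 -0.0101  0.0636]
grip_width 0.0869
scene [[483.4, 0.0, 328.6], [0.0, 483.4, 194.3], [0.0, 0.0, 1.0]] [[-0.538, -0.337, 0.772, -0.452], [-0.843, 0.227, -0.488, 0.868], [-0.01, -0.914, -0.406, 0.594], [0.0, 0.0, 0.0, 1.0]]
top [[485.6, 0.0, 316.2], [0.0, 485.6, 198.8], [0.0, 0.0, 1.0]] [[0.009, -0.993, 0.116, 0.377], [-1.0, -0.01, -0.004, 0.265], [0.005, -0.116, -0.993, 1.37], [0.0, 0.0, 0.0, 1.0]]
wrist [[318.8, 0.0, 319.9], [0.0, 318.8, 199.0], [0.0, 0.0, 1.0]] [[0.416, 0.871, 0.259, 0.199], [0.909, -0.399, -0.119, 0.624], [-0.0, 0.285, -0.958, 0.383], [0.0, 0.0, 0.0, 1.0]]
```

View pics/scene0.png

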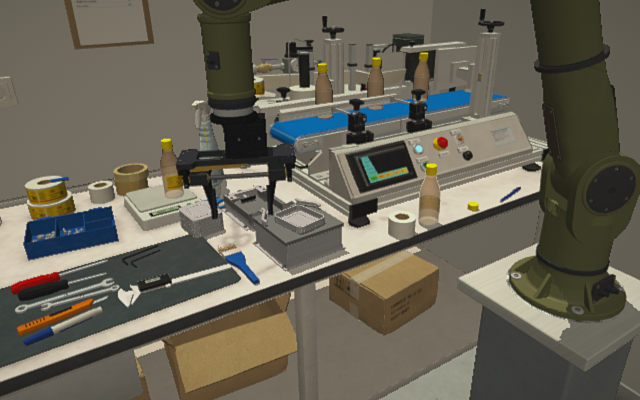

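View pics/top0.png

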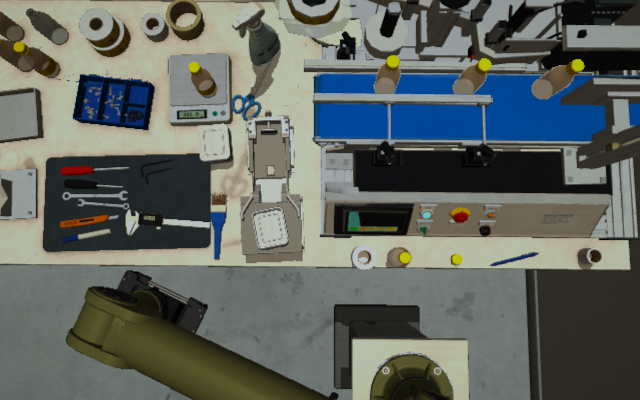

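View pics/wrist0.png

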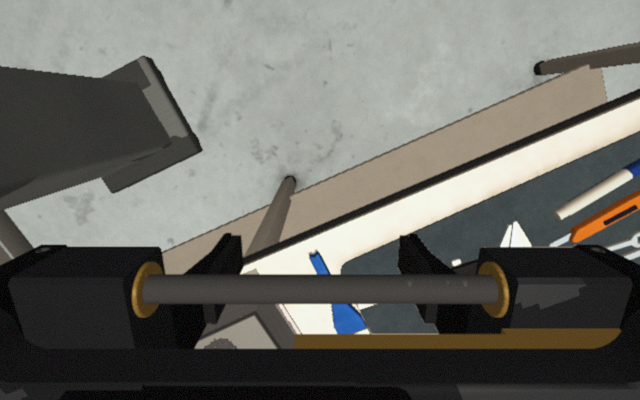

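```bash
python3 - <<'E'
import cv2
i=cv2.imread("pics/top0.png")[100:270,225:325]
cv2.imwrite("pics/topz0.png",cv2.resize(i,None,fx=3.5,fy=3.5,interpolation=cv2.INTER_CUBIC))
i=cv2.imread("pics/scene0.png")[160:290,190:390]
cv2.imwrite("pics/scz0.png",cv2.resize(i,None,fx=4,fy=4,interpolation=cv2.INTER_CUBIC))
E
```

```text
(no output)
```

View pics/topz0.png

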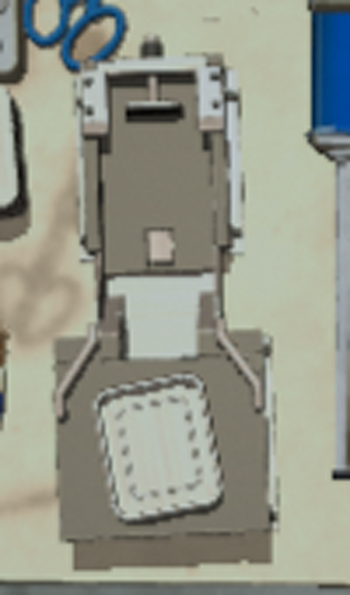

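View pics/scz0.png

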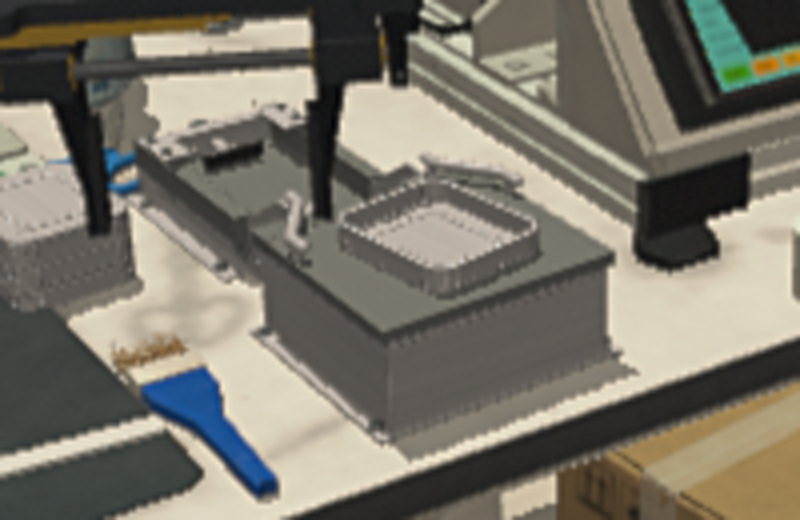

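```bash
cat > h.py <<'E'
from cell import env
import cv2,numpy as np
def ray(c,u,v,z):
    d=np.linalg.inv(c["mtx"])@np.array([u,v,1.]); d=c["pose"][:3,:3]@d; p=c["pose"][:3,3]
    return p+d*(z-p[2])/d[2]
def proj(c,P):
    q=np.linalg.inv(c["pose"])@np.r_[P,1]; q=c["mtx"]@q[:3]; return q[:2]/q[2]
E
python3 - <<'E'
from h import *
c=env.read_camera("top")
z=lambda a,b,h:ray(c,a/3.5+225-.36,b/3.5+100-.36,h)
for n,a,b,h in [("RL",60,541,.072),("RR",270,530,.072),("FL",55,340,.072),("FR",268,333,.072),("lid c",160,447,.087),("bedfarL",85,65,.045),("bedfarR",222,62,.045),("bed startL",103,274,.024),("bed startR",218,272,.024),("catch tip",159,230,.029),("buffer",154,115,.032)]:
    print(n,np.round(z(a,b,h)*1000,1))
# lid mask
g=cv2.cvtColor(c["img"],cv2.COLOR_BGR2HSV)
print(g[228,270],g[250,260],g[200,250])
E
```

```text
RL [378.3 456.6  72. ]
RR [388.1 297.5  72. ]
FL [531.8 464.5  72. ]
FR [538.8 300.9  72. ]
lid c [449.4 380.9  87. ]
bedfarL [756.8 450.7  45. ]
bedfarR [760.4 341.2  45. ]
bed startL [591.1 435.   24. ]
bed startR [593.6 342.9  24. ]
catch tip [626.4 390.4  29. ]
buffer [719.8 396.   32. ]
[ 49  15 193] [ 26  33 116] [ 15  37 125]
```

Request:
drive_tool:
  commands:
    - [0,0,0,0,0,-6.9,0.25]
    - [0,0,0,0,0,-6.9,0.25]
    - [0,0,0,0,0,-6.9,0.25]
    - [0,0,0,0,0,-6.9,0.25]
    - [-1,-2.5,0.5,0,0,0,0.25]
    - [-1.2,-2.7,0.5,0,0,0,0.25]
    - [-1.2,-2.7,0.5,0,0,0,0.25]
    - [-1.2,-2.7,0.5,0,0,0,0.25]
    - [-1.2,-2.7,0.5,0,0,0,0.25]
    - [-1.2,-2.7,0.5,0,0,0,0.25]
    - [-1.2,-2.7,0.5,0,0,0,0.25]
    - [-1.2,-2.7,0.5,0,0,0,0.25]
    - [0,0,0,0,0,0,0.25]
    - [0,0,0,0,0,0,0.25]

```text
time_s: 1.37
tool_pos: [0.3766, 0.3805, 0.252]
tool_rot: [-180.0, -0.0, -177.2]
force: [-0.1, 0.9, -0.0]
grip_width: 0.0222
```

```bash
python3 - <<'E'
from h import *
for n in ["wrist","top"]:
    c=env.read_camera(n); cv2.imwrite(f"pics/{n}1.png",c["img"])
    np.savez(f"pics/{n}1.npz",**c)
i=c["img"][100:270,225:325]
cv2.imwrite("pics/topz1.png",cv2.resize(i,None,fx=3.5,fy=3.5,interpolation=cv2.INTER_CUBIC))
E
```

```text
(no output)
```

View pics/wrist1.png

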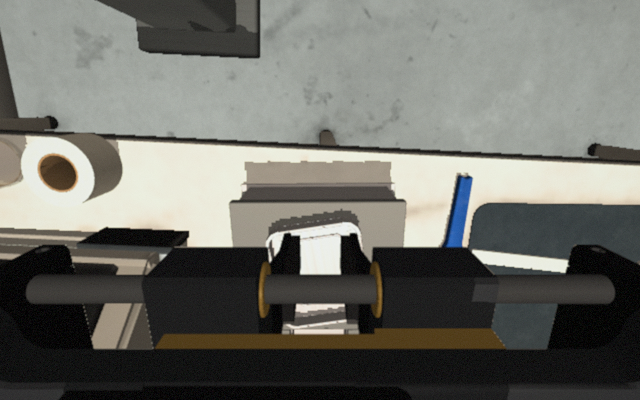

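View pics/topz1.png

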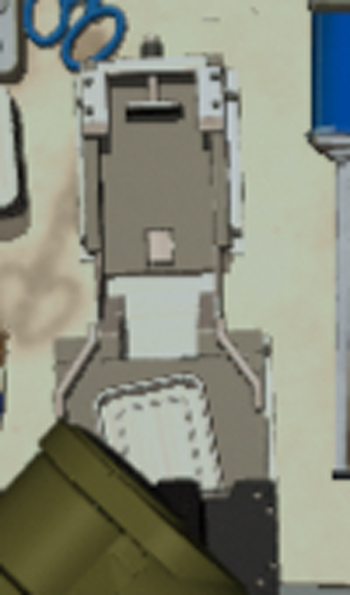

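```bash
python3 - <<'E'
from h import *
c=dict(np.load("pics/wrist1.npz"))
for u,v,h in [(231,201,.072),(406,200,.072),(233,246,.072),(404,246,.072),(275,234,.089),(357,222,.089)]: print(np.round(ray(c,u,v,h)*1000,1))
i=c["img"][150:260,210:430]
cv2.imwrite("pics/wz1.png",cv2.resize(i,None,fx=3.6,fy=3.6,interpolation=cv2.INTER_CUBIC))
E
```

```text
[384.6 301.9  72. ]
[376.2 457.4  72. ]
[428.4 302.4  72. ]
[420.8 461.2  72. ]
[407.2 343.5  89. ]
[392.8 413.2  89. ]
```

View pics/wz1.png

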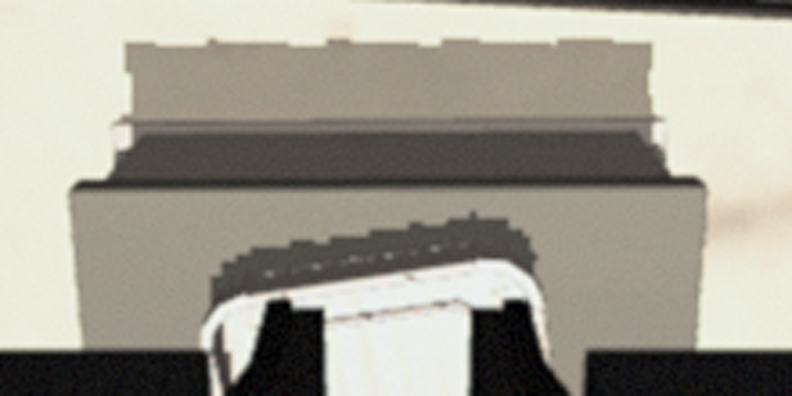

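Request:
drive_tool:
  commands:
    - [0.2,-0.2,1.5,0,0,0,0.25]
    - [0.2,0,2.2,0,0,0,0.25]
    - [0,0,2.5,0,0,0,0.25]
    - [0,0,2.2,0,0,0,0.25]
    - [0,0,1.5,0,0,0,0.25]
    - [0,0,0.4,0,0,0,0.25]
    - [0,0,0,0,0,0,0.25]

```text
time_s: 2.05
tool_pos: [0.3703, 0.3809, 0.1482]
tool_rot: [-179.9, -0.1, -176.8]
force: [-0.2, -0.3, 0.2]
grip_width: 0.0219
```

Request:
drive_tool:
  commands:
    - [-0.4,-0.2,0,0,0,0,0.25]
    - [-0.5,-0.1,0,0,0,0,0.25]
    - [-0.5,0,0,0,0,0,0.25]
    - [-0.5,0,0,0,0,0,0.25]
    - [-0.5,0,0,0,0,0,0.25]
    - [-0.5,0,0,0,0,0,0.25]
    - [-0.5,0,0,0,0,0,0.25]
    - [-0.5,0,0,0,0,0,0.25]
    - [-0.5,0,0,0,0,0,0.25]
    - [-0.5,0,0,0,0,0,0.25]
    - [-0.5,0,0,0,0,0,0.25]
    - [-0.3,0,0,0,0,0,0.25]
    - [0,0,0,0,0,0,0.25]

```text
time_s: 3.13
tool_pos: [0.4258, 0.3812, 0.1491]
tool_rot: [-180.0, -0.4, -176.9]
force: [-8.6, 1.6, 5.5]
grip_width: 0.0217
```

```bash
cat > look.py <<'E'
from h import *
import sys
n=sys.argv[1]
c=env.read_camera("wrist"); cv2.imwrite(f"pics/w{n}.png",c["img"]); np.savez(f"pics/w{n}.npz",**c)
c=env.read_camera("top"); np.savez(f"pics/t{n}.npz",**c)
a=cv2.resize(c["img"][100:270,225:325],None,fx=3.5,fy=3.5,interpolation=cv2.INTER_CUBIC)
c=env.read_camera("scene"); np.savez(f"pics/s{n}.npz",**c)
b=cv2.resize(c["img"][160:290,190:330],None,fx=3.2,fy=3.2,interpolation=cv2.INTER_CUBIC)
o=np.zeros((595,800,3),np.uint8); o[:,:350]=a; o[:416,351:799]=b[:416,:448]
cv2.imwrite(f"pics/c{n}.png",o)
E
python3 look.py 2
```

```text
(no output)
```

View pics/c2.png

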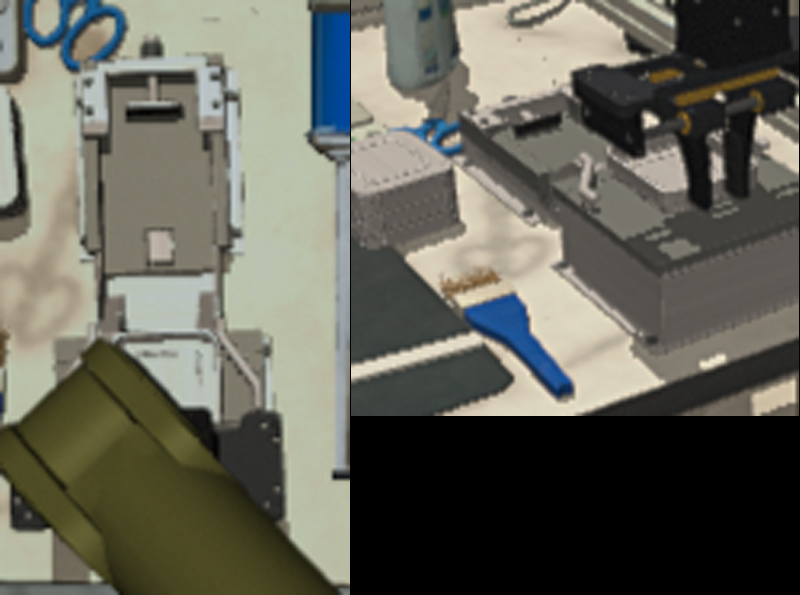

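View pics/w2.png

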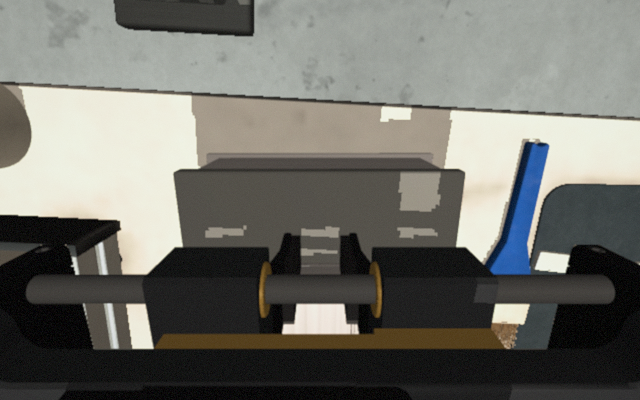

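```bash
python3 - <<'E'
import numpy as np,cv2
i=np.load("pics/t2.npz")["img"][180:240,240:310]
cv2.imwrite("pics/tz2.png",cv2.resize(i,None,fx=10,fy=10,interpolation=cv2.INTER_CUBIC))
from h import env
print(env.get_obs()["force"])
E
```

```text
[-6.88616972  2.07989033  2.93120103]
```

View pics/tz2.png

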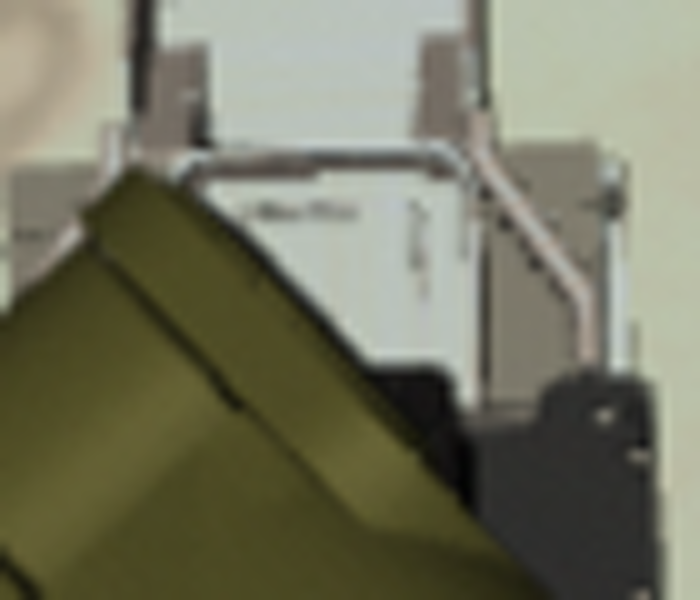

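Request:
drive_tool:
  commands:
    - [-0.3,0.15,0,0,0,0,0.25]
    - [-0.3,0.1,0,0,0,0,0.25]
    - [-0.3,0,0,0,0,0,0.25]
    - [-0.3,0,0,0,0,0,0.25]
    - [0,0,0,0,0,0,0.25]

```text
time_s: 3.7
tool_pos: [0.4421, 0.3826, 0.1492]
tool_rot: [-180.0, 0.1, -177.1]
force: [-0.5, 0.4, 0.2]
grip_width: 0.0221
```

```bash
python3 look.py 3;python3 - <<'E'
import numpy as np,cv2
i=np.load("pics/t3.npz")["img"][180:240,240:310]
cv2.imwrite("pics/tz3.png",cv2.resize(i,None,fx=10,fy=10,interpolation=cv2.INTER_CUBIC))
E
```

```text
(no output)
```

View pics/tz3.png

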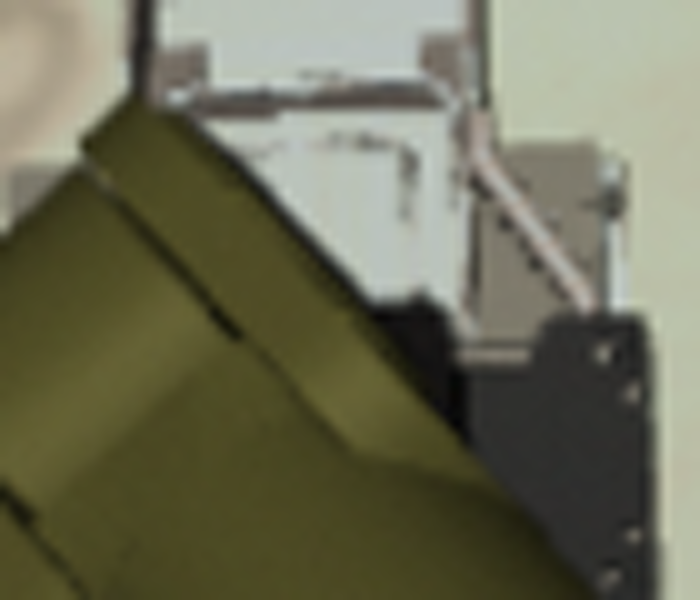

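Request:
drive_tool:
  commands:
    - [-0.4,0,0,0,0,0,0.25]
    - [-0.4,0,0,0,0,0,0.25]
    - [-0.4,0,0,0,0,0,0.25]
    - [-0.4,0,0,0,0,0,0.25]
    - [-0.4,0,0,0,0,0,0.25]
    - [-0.4,0,0,0,0,0,0.25]
    - [-0.4,0,0,0,0,0,0.25]
    - [-0.3,0,0,0,0,0,0.25]
    - [-0.3,0,0,0,0,0,0.25]
    - [-0.3,0,0,0,0,0,0.25]
    - [0,0,0,0,0,0,0.25]
    - [0,0,0,0,0,0,0.25]
    - [0,0,0,0,0,0,0.25]

```text
time_s: 4.93
tool_pos: [0.4782, 0.3846, 0.1493]
tool_rot: [-180.0, 0.1, -177.0]
force: [-0.1, -0.1, 0.5]
grip_width: 0.0219
```

```bash
python3 look.py 4
```

```text
(no output)
```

View pics/c4.png

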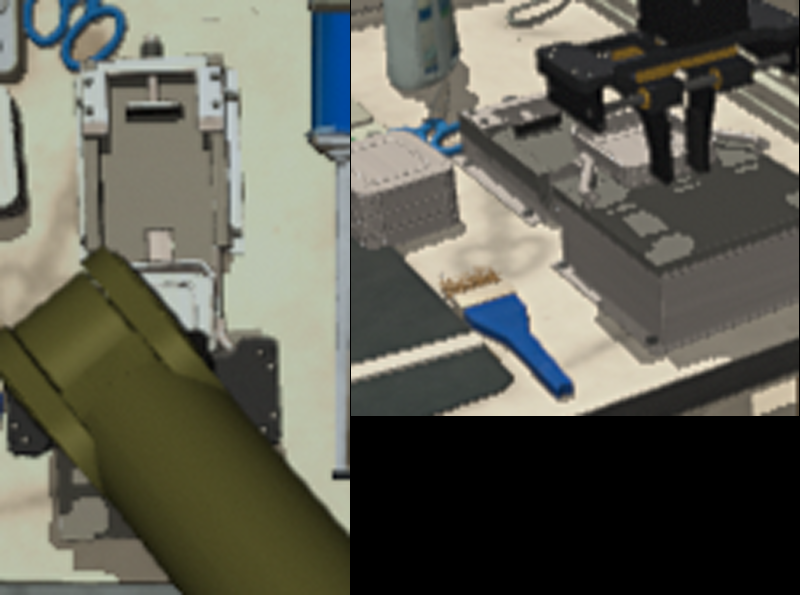

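Request:
drive_tool:
  commands:
    - [-0.2,0,0,0,0,0,0.25]
    - [-0.2,0,0,0,0,0,0.25]
    - [-0.2,0,0,0,0,0,0.25]
    - [-0.2,0,0,0,0,0,0.25]
    - [0,0,0,0,0,0,0.25]
    - [0,0,0,0,0,0,0.25]
    - [0,0,0,0,0,0,0.25]
    - [0,0,0,0,0,0,0.25]

```text
time_s: 5.75
tool_pos: [0.4857, 0.3857, 0.1493]
tool_rot: [-180.0, 0.0, -177.0]
force: [-0.6, 0.2, 0.3]
grip_width: 0.0219
```

```bash
python3 look.py 5
```

```text
(no output)
```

View pics/c5.png

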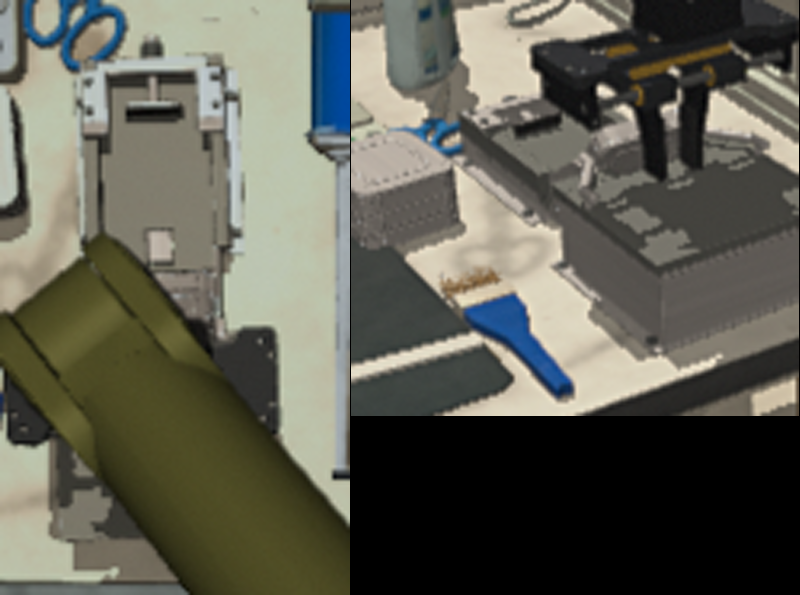

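```bash
python3 - <<'E'
import numpy as np,cv2
c=dict(np.load("pics/s5.npz"))
cv2.imwrite("pics/sz5.png",cv2.resize(c["img"][180:240,240:320],None,fx=10,fy=10,interpolation=cv2.INTER_CUBIC))
from h import *
C=np.cos(np.radians(3));S=np.sin(np.radians(3))
for x,y,z in [(-18,42,100),(-18,-42,100),(0,0,72),(50,42,16)]:
    print(x,y,z,(proj(c,[.539+(x*C-y*S)/1000,.387+(x*S+y*C)/1000,z/1000])-[240,180])*10)
E
```

```text
-18 42 100 [278.96288942 244.55270641]
-18 -42 100 [574.08559166 158.95969999]
0 0 72 [398.05480062 278.42325763]
50 42 16 [170.66451594 448.89650078]
```

View pics/sz5.png

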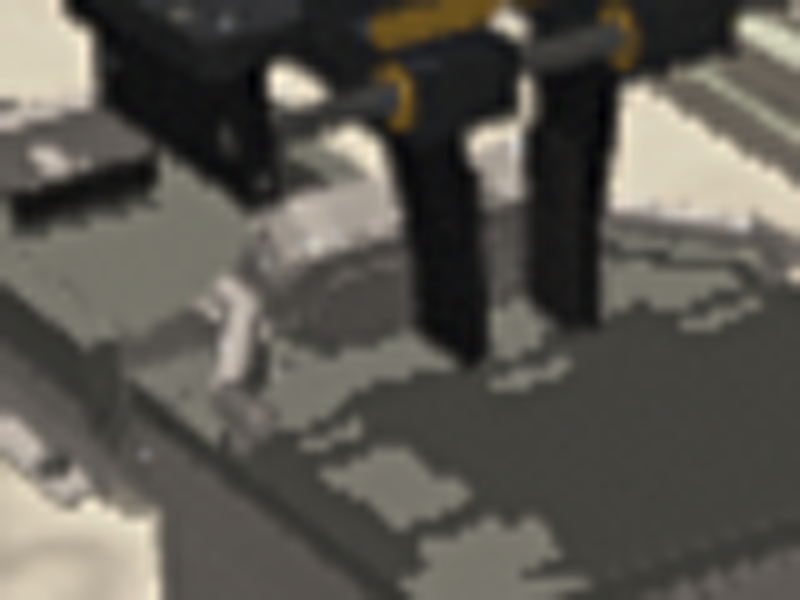

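Request:
drive_tool:
  commands:
    - [-0.5,-0.1,0,0,0,0,0.25]
    - [-0.5,0,0,0,0,0,0.25]
    - [-0.5,0,0,0,0,0,0.25]
    - [-0.4,0,0,0,0,0,0.25]
    - [-0.4,0,0,0,0,0,0.25]
    - [-0.4,0,0,0,0,0,0.25]
    - [-0.4,0,0,0,0,0,0.25]
    - [-0.4,0,0,0,0,0,0.25]
    - [-0.4,0,0,0,0,0,0.25]
    - [-0.4,0,0,0,0,0,0.25]
    - [-0.4,0,0,0,0,0,0.25]
    - [-0.4,0,0,0,0,0,0.25]
    - [-0.4,0,0,0,0,0,0.25]
    - [-0.4,0,0,0,0,0,0.25]
    - [-0.4,0,0,0,0,0,0.25]
    - [-0.4,0,0,0,0,0,0.25]
    - [-0.4,0,0,0,0,0,0.25]

```text
time_s: 7.32
tool_pos: [0.5569, 0.3884, 0.1493]
tool_rot: [-180.0, 0.0, -177.0]
force: [-1.2, -0.2, -0.4]
grip_width: 0.0217
```

```bash
python3 look.py 6
```

```text
(no output)
```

View pics/c6.png

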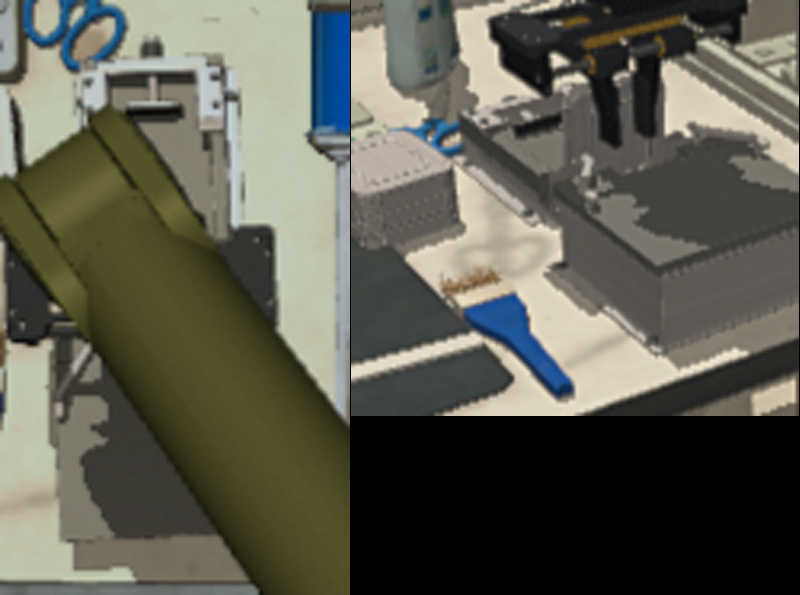

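Request:
drive_tool:
  commands:
    - [-0.3,0,0,0,0,0,0.25]
    - [-0.3,0,0,0,0,0,0.25]
    - [-0.3,0,0,0,0,0,0.25]
    - [-0.3,0,0,0,0,0,0.25]
    - [-0.3,0,0,0,0,0,0.25]
    - [-0.3,0,0,0,0,0,0.25]
    - [-0.3,0,0,0,0,0,0.25]
    - [-0.3,0,0,0,0,0,0.25]
    - [-0.3,0,0,0,0,0,0.25]
    - [-0.3,0,0,0,0,0,0.25]
    - [-0.3,0,0,0,0,0,0.25]
    - [0,0,0,0,0,0,0.25]
    - [0,0,0,0,0,0,0.25]
    - [0,0,0,0,0,0,0.25]
    - [0,0,0,0,0,0,0.25]

```text
time_s: 8.72
tool_pos: [0.5892, 0.3904, 0.1493]
tool_rot: [180.0, -0.0, -177.0]
force: [0.0, 0.6, 0.1]
grip_width: 0.0218
```

```bash
python3 look.py 7
```

```text
(no output)
```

View pics/c7.png

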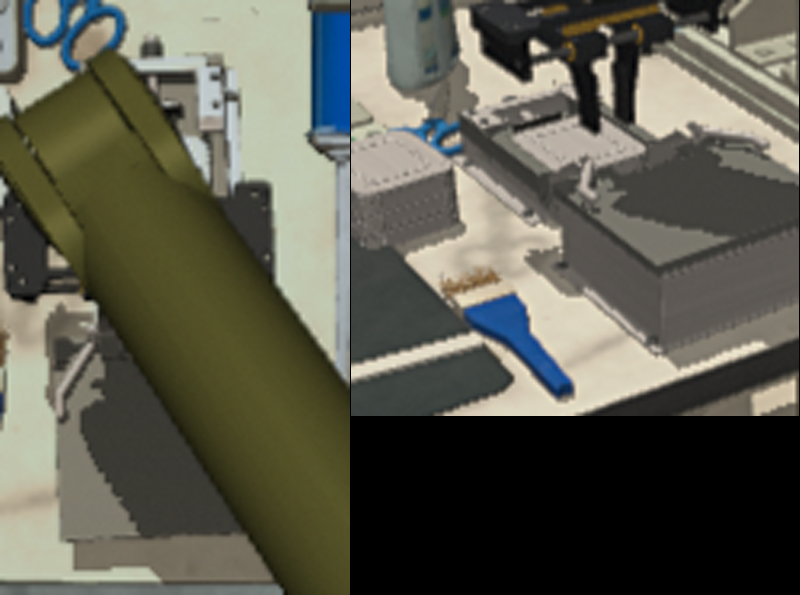

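Request:
drive_tool:
  commands:
    - [1.2,0,0,0,0,0,0.25]
    - [1.2,0,0,0,0,0,0.25]
    - [1.2,-0.1,0,0,0,0,0.25]
    - [0,0,0,0,0,0,0.25]

```text
time_s: 9.2
tool_pos: [0.5511, 0.388, 0.1493]
tool_rot: [180.0, -0.1, -176.9]
force: [-0.9, 0.7, 0.1]
grip_width: 0.022
```

```bash
python3 look.py 8; python3 - <<'E'
import numpy as np,cv2
c=dict(np.load("pics/s8.npz"))
cv2.imwrite("pics/sz8.png",cv2.resize(c["img"][170:240,230:330],None,fx=8,fy=8,interpolation=cv2.INTER_CUBIC))
from h import *
C=np.cos(np.radians(3));S=np.sin(np.radians(3))
for x,y,z in [(40,42,41),(40,-42,41),(-22,30,72),(-22,-30,72)]:
    print(x,y,z,(proj(c,[.539+(x*C-y*S)/1000,.387+(x*S+y*C)/1000,z/1000])-[230,170])*8)
E
```

```text
40 42 41 [225.78093297 381.16961291]
40 -42 41 [452.14292216 312.63417045]
-22 30 72 [349.77156723 353.08830527]
-22 -30 72 [516.90941253 302.23689916]
```

View pics/sz8.png

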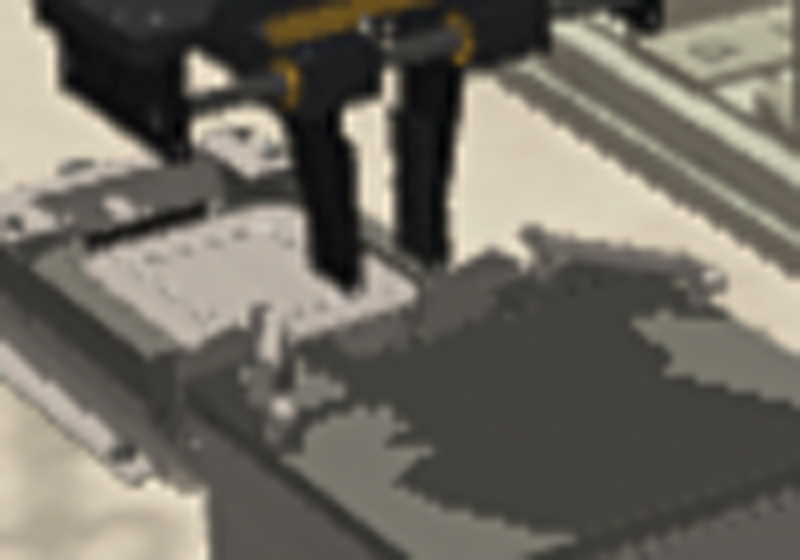

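View pics/w8.png

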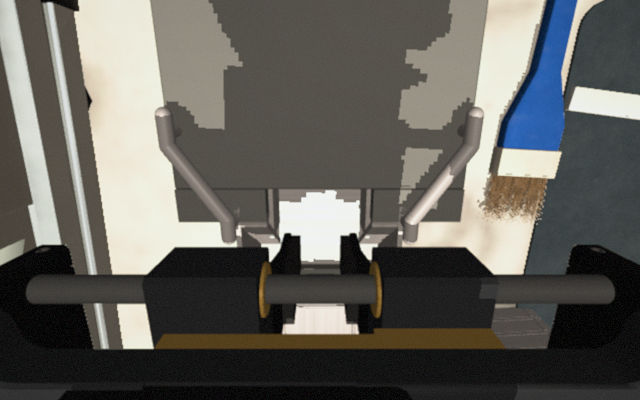

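View pics/c8.png

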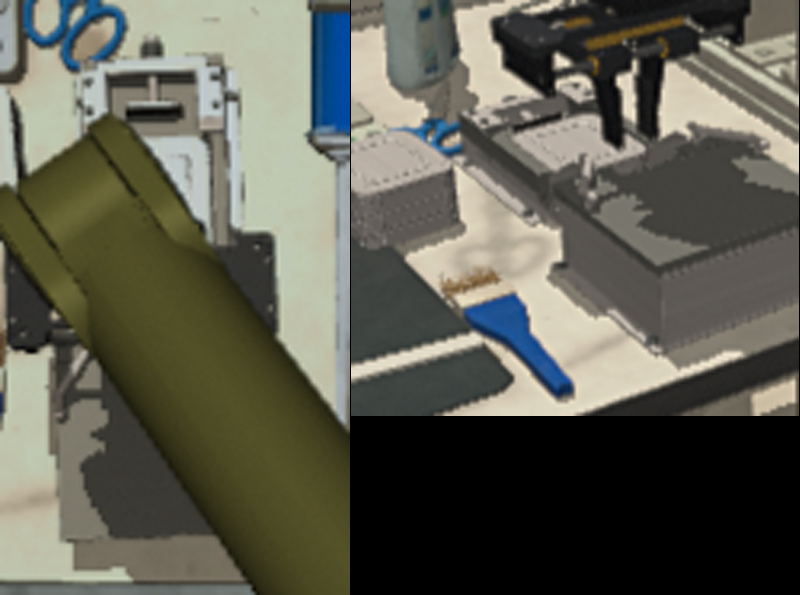

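Request:
drive_tool:
  commands:
    - [0,0,1,0,0,0,0.25]
    - [0,0,1.2,0,0,0,0.25]
    - [0,0,1.2,0,0,0,0.25]
    - [0,0,0.9,0,0,0,0.25]
    - [0,0,0.6,0,0,0,0.25]
    - [0,0,0,0,0,0,0.25]

```text
time_s: 9.85
tool_pos: [0.5524, 0.3865, 0.0975]
tool_rot: [-179.9, -0.2, -177.0]
force: [-0.6, 0.4, -0.6]
grip_width: 0.0213
```

```bash
python3 look.py 9
```

```text
(no output)
```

View pics/c9.png

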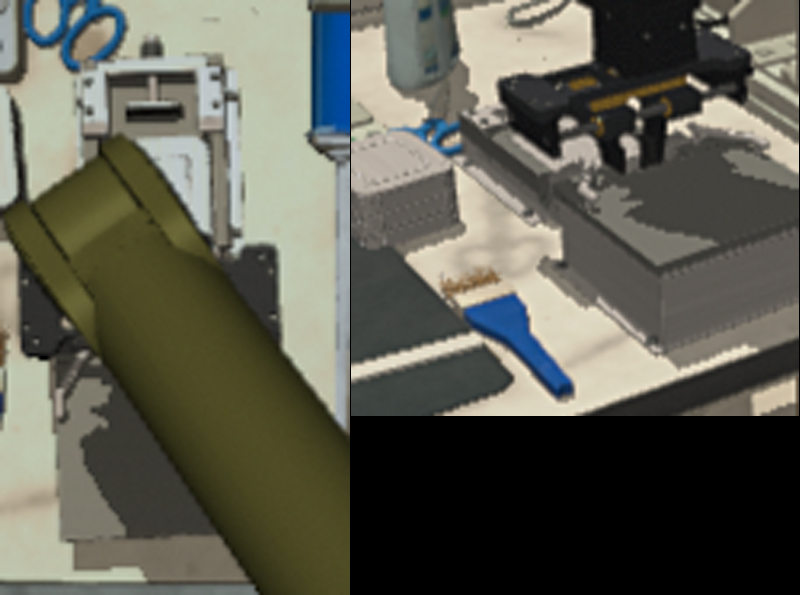

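View pics/w9.png

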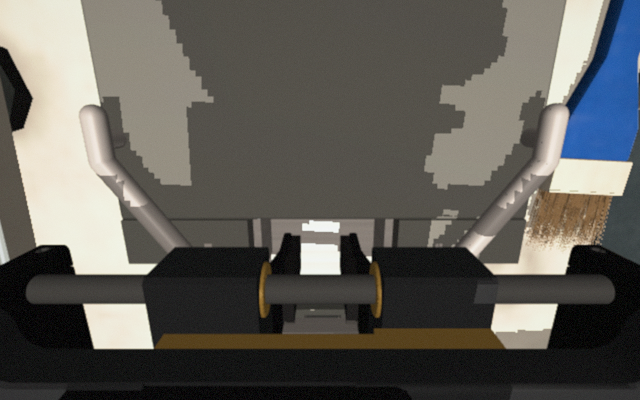

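Request:
drive_tool:
  commands:
    - [-0.4,0.05,-0.35,0,0,0,0.25]
    - [-0.4,0,0,0,0,0,0.25]
    - [-0.4,0,0,0,0,0,0.25]
    - [-0.4,0,0,0,0,0,0.25]
    - [-0.4,0,0,0,0,0,0.25]
    - [-0.4,0,0,0,0,0,0.25]
    - [-0.4,0,0,0,0,0,0.25]
    - [-0.4,0,0,0,0,0,0.25]
    - [-0.4,0,0,0,0,0,0.25]
    - [-0.4,0,0,0,0,0,0.25]
    - [-0.3,0,0,0,0,0,0.25]
    - [-0.2,0,0,0,0,0,0.25]
    - [0,0,0,0,0,0,0.25]

```text
time_s: 11.08
tool_pos: [0.599, 0.3902, 0.1037]
tool_rot: [180.0, 0.0, -177.0]
force: [-0.2, -1.0, 0.3]
grip_width: 0.0213
```

```bash
python3 look.py 10
```

```text
(no output)
```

View pics/c10.png

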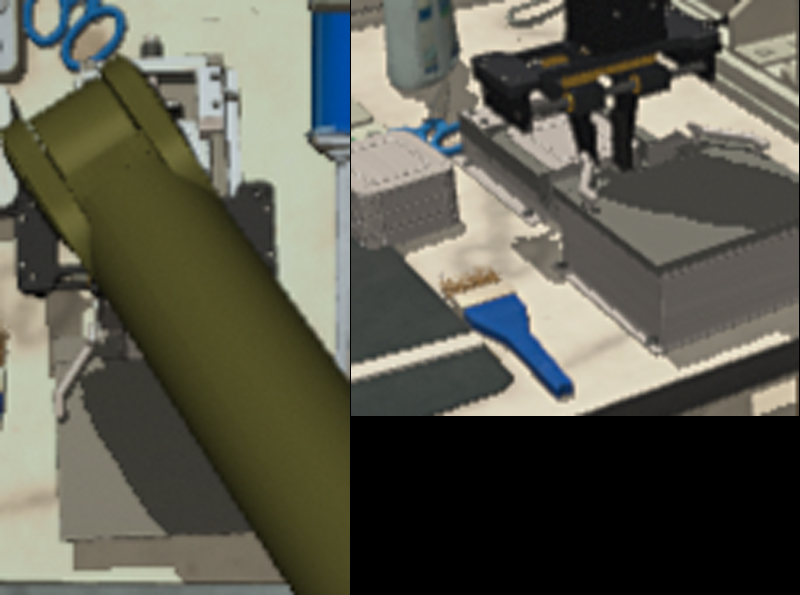

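Request:
drive_tool:
  commands:
    - [-0.2,0,0.15,0,0,0,0.25]
    - [-0.2,0,0.15,0,0,0,0.25]
    - [-0.2,0,0,0,0,0,0.25]
    - [-0.2,0,0,0,0,0,0.25]
    - [-0.2,0,0,0,0,0,0.25]
    - [0,0,0,0,0,0,0.25]

```text
time_s: 11.73
tool_pos: [0.6087, 0.3906, 0.1005]
tool_rot: [-180.0, -0.0, -177.0]
force: [-1.0, -0.4, -0.5]
grip_width: 0.0216
```

Request:
drive_tool:
  commands:
    - [-0.15,0,0,0,0,0,0.25]
    - [-0.15,0,0,0,0,0,0.25]
    - [-0.15,0,0,0,0,0,0.25]
    - [0,0,0,0,0,0,0.25]
    - [0,0,0,0,0,0,0.25]

```text
time_s: 12.15
tool_pos: [0.6123, 0.3909, 0.1005]
tool_rot: [-180.0, -0.1, -177.0]
force: [-4.8, -1.6, -0.8]
grip_width: 0.0221
```

Request:
drive_tool:
  commands:
    - [-0.15,0,0,0,0,0,0.25]
    - [-0.15,0,0,0,0,0,0.25]
    - [0,0,0,0,0,0,0.25]
    - [0,0,0,0,0,0,0.25]

```text
time_s: 12.48
tool_pos: [0.6152, 0.3911, 0.1004]
tool_rot: [-180.0, -0.1, -177.0]
force: [-4.7, -0.3, 1.1]
grip_width: 0.0218
```

```bash
python3 look.py 11;  python3 - <<'E'
from h import *
i=np.load("pics/t11.npz")["img"][105:200,240:320]
cv2.imwrite("pics/tz11.png",cv2.resize(i,None,fx=6,fy=6,interpolation=cv2.INTER_CUBIC))
E
```

View pics/tz11.png

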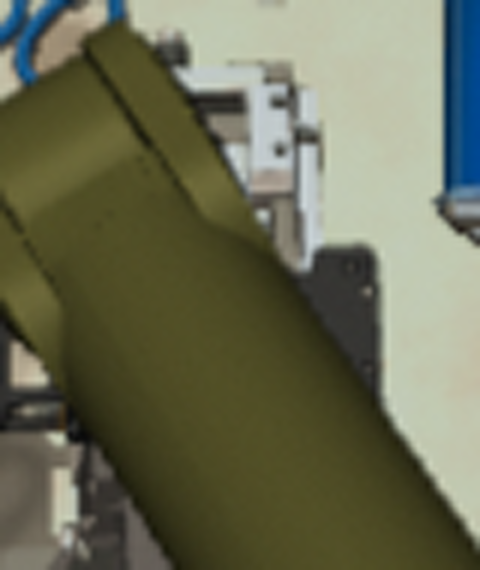

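View pics/w11.png

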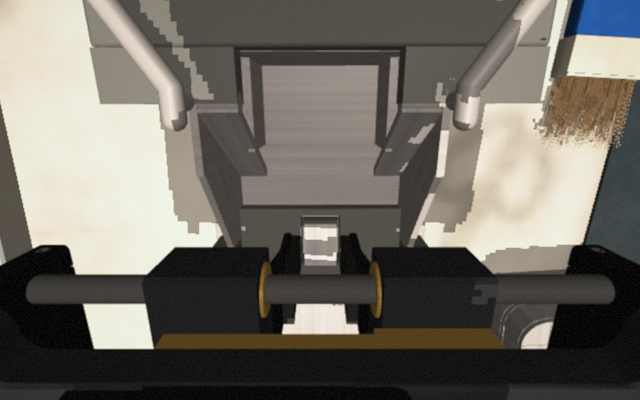

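Request:
drive_tool:
  commands:
    - [-0.15,0,0,0,0,0,0.25]
    - [-0.15,0,0,0,0,0,0.25]
    - [0,0,0,0,0,0,0.25]
    - [0,0,0,0,0,0,0.25]

```text
time_s: 12.97
tool_pos: [0.6176, 0.3913, 0.1005]
tool_rot: [-180.0, -0.2, -176.9]
force: [-7.3, -1.3, 1.9]
grip_width: 0.0218
```

Request:
drive_tool:
  commands:
    - [-0.15,0,0,0,0,0,0.25]
    - [-0.1,0,0,0,0,0,0.25]
    - [0,0,0,0,0,0,0.25]
    - [0,0,0,0,0,0,0.25]

```text
time_s: 13.3
tool_pos: [0.6184, 0.3915, 0.1005]
tool_rot: [-179.9, -0.4, -176.9]
force: [-11.1, -2.6, 4.5]
grip_width: 0.022
```

```bash
python3 look.py 12;  python3 - <<'E'
from h import *
a=[np.load(f"pics/w{k}.npz")["img"][195:350,275:370] for k in (11,12)]
cv2.imwrite("pics/wz12.png",cv2.resize(np.hstack(a),None,fx=4,fy=3.8,interpolation=cv2.INTER_CUBIC))
E
```

```text
(no output)
```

View pics/wz12.png

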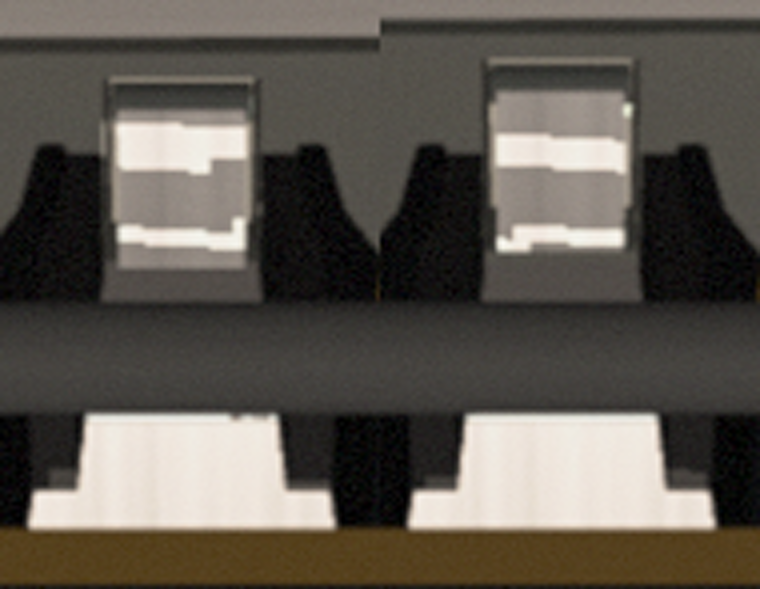

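Request:
drive_tool:
  commands:
    - [0.3,0,0,0,0,0,0.25]
    - [0.4,0,0,0,0,0,0.25]
    - [0.5,0,0,0,0,0,0.25]
    - [0.5,0,0,0,0,0,0.25]
    - [0.3,0,0,0,0,0,0.25]
    - [0,0,0,0,0,0,0.25]

```text
time_s: 13.95
tool_pos: [0.6013, 0.3907, 0.1014]
tool_rot: [180.0, 0.1, -176.9]
force: [0.9, 0.3, -0.3]
grip_width: 0.0217
```

```bash
python3 look.py 13;  python3 - <<'E'
from h import *
a=[np.load(f"pics/w{k}.npz")["img"][195:350,275:370] for k in (12,13)]
cv2.imwrite("pics/wz13.png",cv2.resize(np.hstack(a),None,fx=4,fy=3.8,interpolation=cv2.INTER_CUBIC))
E
```

```text
(no output)
```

View pics/wz13.png

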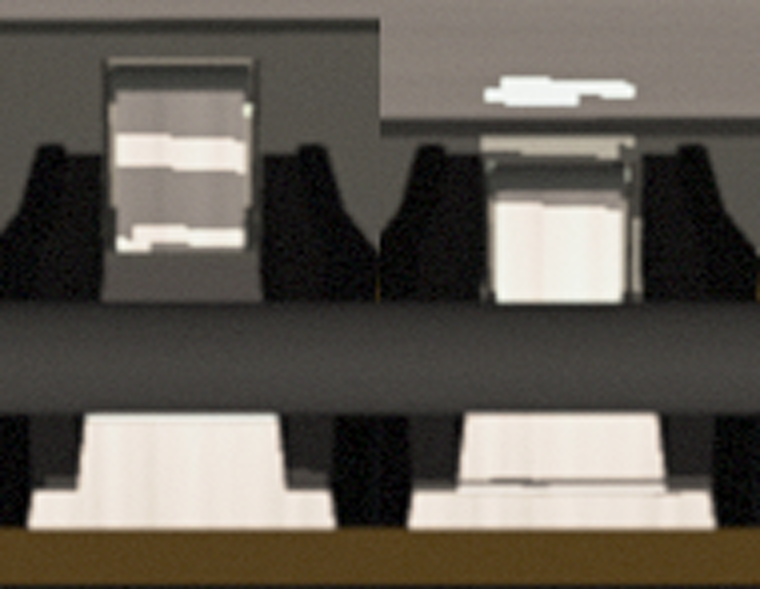

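View pics/w13.png

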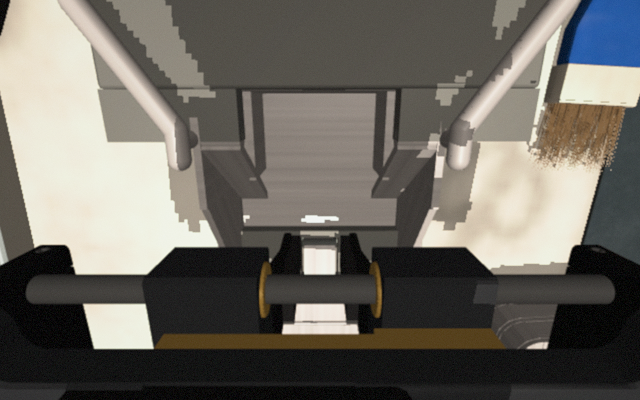

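Not clear yet from here; retreat upwards and away so the top camera sees the bed.

Request:
drive_tool:
  commands:
    - [0.5,0,0,0,0,0,0.25]
    - [0.5,0,0,0,0,0,0.25]
    - [0,0,-1.5,0,0,0,0.25]
    - [0,0,-2.5,0,0,0,0.25]
    - [0,0,-2.5,0,0,0,0.25]
    - [1.5,0,-2.5,0,0,0,0.25]
    - [2.5,0,-2,0,0,0,0.25]
    - [3,0,0,0,0,0,0.25]
    - [3,0,0,0,0,0,0.25]
    - [3,0,0,0,0,0,0.25]
    - [2,0,0,0,0,0,0.25]
    - [0,0,0,0,0,0,0.25]

```text
time_s: 15.1
tool_pos: [0.437, 0.3833, 0.2124]
tool_rot: [179.9, -0.1, -176.7]
force: [-0.5, 0.4, -0.1]
grip_width: 0.022
```

```bash
python3 look.py 14;  python3 - <<'E'
from h import *
i=np.load("pics/t14.npz")["img"][105:205,240:310]
cv2.imwrite("pics/tz14.png",cv2.resize(i,None,fx=6,fy=6,interpolation=cv2.INTER_CUBIC))
E
```

```text
(no output)
```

View pics/tz14.png

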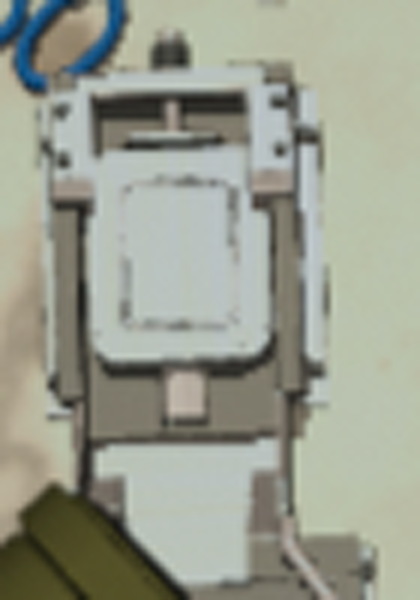

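View pics/w14.png

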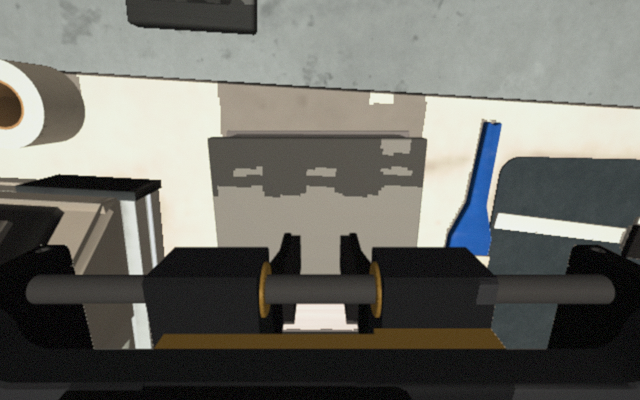

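View pics/c14.png

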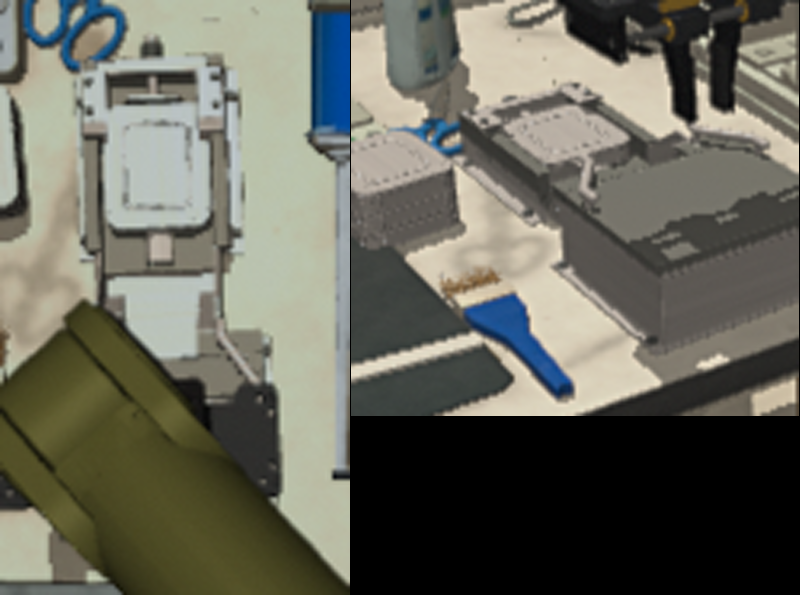

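```bash
python3 - <<'E'
from h import *
c=dict(np.load("pics/t14.npz"));c0=cv2.imread("pics/top0.png")
z=lambda a,b,h:ray(c,a/6+240-.42,b/6+105-.42,h)
for n,a,b,h in [("front",175,150,.041),("rear top",182,357,.041),("rear bot",182,370,.024),("tongue root",186,419,.024),("bedstart",175,437,.024)]: print(n,np.round(z(a,b,h)*1000,1))
a=[x[105:205,240:306] for x in (c0,c["img"])]
cv2.imwrite("pics/cmp.png",cv2.resize(np.hstack(a),None,fx=6,fy=6,interpolation=cv2.INTER_NEAREST))
C=np.cos(np.radians(3));S=np.sin(np.radians(3))
for x,y,zz in [(86,0,29),(86,0,24),(62,0,24),(180,0,36),(186,0,36),(86,20,41),(186,20,41),(86,-20,41),(89.5,0,41)]:
    print(x,y,zz,np.round((proj(c,[.539+(x*C-y*S)/1000,.387+(x*S+y*C)/1000,zz/1000])-[240,105]+.42)*6))
E
```

```text
front [725.8 395.   41. ]
rear top [627.7 389.8  41. ]
rear bot [624.8 391.2  24. ]
tongue root [601.5 388.9  24. ]
bedstart [593.  393.9  24. ]
86 0 29 [180. 368.]
86 0 24 [181. 370.]
62 0 24 [183. 420.]
180 0 36 [173. 167.]
186 0 36 [172. 155.]
86 20 41 [135. 365.]
186 20 41 [128. 154.]
86 -20 41 [221. 361.]
89.5 0 41 [178. 356.]
```

View pics/cmp.png

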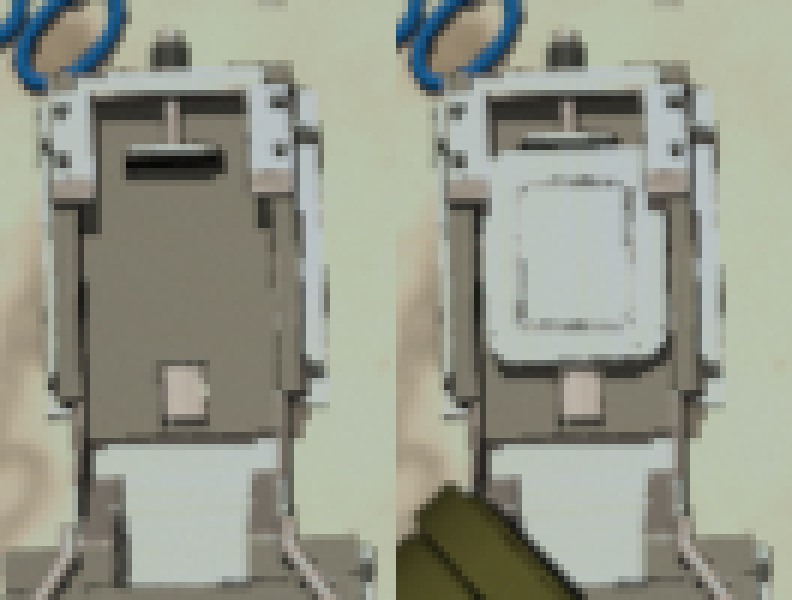

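```bash
python3 -c "
from cell import env
print(env.get_obs()['force'],env.get_obs()['time_s']); print(env.sign_off())"
```

```text
[0.95603147 0.01363165 0.86228069] 15.25
the job is handed in; nothing more can be done
None
```

I pushed the lid square through the mouth and over the brow without gripping it, and it came to stand on edge in the trough. I then tipped it open side down onto the bed and slid it under the keepers. I pressed it on the buffer with about 11 N at the wrist, backed off and lifted clear. The job was handed in at 15.3 s, with no verdict returned.

**Last checks, from the top and scene cameras after release:**
- **Position:** the lid lies flat and straight under the keepers. Its rear edge is at about x 86–89 mm, so its centre is at about 136–139 mm, against the required 133.5–141.5 mm.
- **Buffer:** it is still held in by about 5–6 mm with the robot off, so the catch must be holding the lid.
- **Catch:** the tongue is visible right behind the lid, but its angle could not be read directly. That it is up is inferred from the buffer staying pressed.
- **Robot and loose things:** the arm touches nothing. It never went near the bottle, the roll or the brush. The brush shows no movement in the pictures; I did not measure any of the three at the end.

The measurements of the lid disagreed by about 2–3 mm, which is the limit of the top view's resolution. During the push through the mouth the lid briefly rubbed the right guide at about 9 N, then went through freely.

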